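Weed out the staining dishes that rock

TASK

Some of the three white porcelain staining dishes have a bowed bottom and would spill: press a finger gently down on the end rim of each dish to find out which ones rock and which stand steady. Put every dish that rocks into the dark grey tray, upright and flat on the tray's floor, setting it down rather than dropping it. Leave the dishes that stand steady where they are, and do not disturb the timer, slide box and beaker.

Things in the scene. Friction and masses are not known exactly. Their poses are not given: they have to be found in the camera images.
- dish_a_centre (a point): White porcelain staining dish, open rectangular trough, 110 mm long (its x), 50 mm wide (its y), 33 mm tall, walls and level rim 6 mm thick, about 0.17 kg; loose on the table, rim up; gripped across its 50 mm width. Point: its centre, 16.5 mm above its underside; z up. The three dishes look alike from above and stand equally high; which of them, and how many, have a bowed bottom is unknown.
- dish_b_centre (a point): White porcelain staining dish, open rectangular trough, 110 mm long (its x), 50 mm wide (its y), 33 mm tall, walls and level rim 6 mm thick, about 0.17 kg; loose on the table, rim up; gripped across its 50 mm width. Point: its centre, 16.5 mm above its underside; z up. The three dishes look alike from above and stand equally high; which of them, and how many, have a bowed bottom is unknown.
- dish_c_centre (a point): White porcelain staining dish, open rectangular trough, 110 mm long (its x), 50 mm wide (its y), 33 mm tall, walls and level rim 6 mm thick, about 0.17 kg; loose on the table, rim up; gripped across its 50 mm width. Point: its centre, 16.5 mm above its underside; z up. The three dishes look alike from above and stand equally high; which of them, and how many, have a bowed bottom is unknown.
- tray: Dark grey plastic open tray fixed on the table, 170 mm (its x) by 270 mm (its y) by 30 mm tall, walls and floor 5 mm thick. Origin: centre of its underside, z up. Two dishes fit side by side along its y, each with its length along the tray's x.
- timer: White bench timer, 64x64x21 mm, a bystander on the far side of the table; origin at the centre of its underside.
- slide_box: Clear box of glass slides, 29x77x21 mm, a bystander on the far side of the table; origin at the centre of its underside.
- beaker: Glass beaker, 59 mm across, 70 mm tall, a bystander on the far side of the table; origin at the centre of its underside.
- dish_a: The same dish as point dish_a_centre; origin at the centre of its underside, x along its length. A bowed dish rests level on the middle 24 mm of its length; 1 to 2 N on the rim at either end tips it about 0.08 rad (that end sinks about 3.5 mm and stops), and it swings back level when let go. A sound dish does not move.
- dish_b: The same dish as point dish_b_centre; origin at the centre of its underside, x along its length. A bowed dish rests level on the middle 24 mm of its length; 1 to 2 N on the rim at either end tips it about 0.08 rad (that end sinks about 3.5 mm and stops), and it swings back level when let go. A sound dish does not move.
- dish_c: The same dish as point dish_c_centre; origin at the centre of its underside, x along its length. A bowed dish rests level on the middle 24 mm of its length; 1 to 2 N on the rim at either end tips it about 0.08 rad (that end sinks about 3.5 mm and stops), and it swings back level when let go. A sound dish does not move.

How it is judged:
By the outcome, as a careful person would: the job done as asked, in the order asked, and still so for the second after the job is handed in, with the robot touching nothing.
It also fails if it takes over 67 s, if anything falls off the work surface, if the arm or the gripper's body presses on something with over 40 N, if the wrist force passes 120 N, or if a joint passes its speed limit or range.

ROBOT

A 6-joint arm with a two-finger parallel gripper is mounted at the origin on the work surface; the furniture and walls round the work are solid. World frame = base frame: x ahead of the robot, y to its left, z up, the work surface at z = 0. Lengths are in m, angles in rad, forces in N, time in s.
With the tool pointing down it reaches from about 0.3 to 0.875 m from the base axis. Payload 6.4 kg.
Tool frame: the origin (TCP) lies at the very end of the fingers, on their centre line; the grasp point (between the pads) lies 19 mm behind it; z points along the fingers, y is the line along which they close (so a half turn about z gives the same grasp; the last joint's range is limited). The gripper opens to 88 mm and grips with 3 to 60 N. Pads are 18 mm wide; open, the fingers measure 123 mm over their backs; the gripper's body (75 mm by 187 mm) begins 45 mm behind the grasp point.
Start: joints at [-1.356, 0.181, 1.607, -0, 1.354, -0.206], TCP at [0.235, -0.525, 0.239] pointing down, gripper open.
Joint ranges: [-2.99, 2.99], [-0.89, 2.07], [0.3, 2.58], [-1.14, 4.28], [0, 2.63], [-3.12, 3.12]. Speed limits (rad/s): [2.57, 2.57, 3.01, 3.14, 3.14, 3.14].

INTERFACE

Orientations are given as a unit quaternion [x, y, z, w].
In Python, from cell import * gives the robot as it stands. The module is installed in compiled form; this text tells all that it offers. Calls block until the motion is done:
- goto(position, orientation): joint-space move of the TCP to a pose.
- servo_line(position, frame=None, max_speed=0.15, guard=None): straight line of the TCP; frame=None keeps the orientation; max_speed is the mean speed in m/s. With guard (N) it stops when the force on the tool has changed by that much, and returns True; else False.
- movej(angles): joint-space move.
- move_gripper(opening): finger opening in m; the grip force is fixed at half the most; returns when the fingers have stopped.
- sleep(seconds).
- solve_ik(position, orientation): joint angles nearest the present ones, or None.
- sense(): the state.
- capture(name): name is "scene" or "side" or "wrist"; returns the picture (384x512x3 uint8, red, green, blue); there is no depth.
- camera_params(name): a dict with "fx", "fy", "cx", "cy" (pixels), "k1" (the pictures are not rectified: a ray, as slopes to the right and down, at radius r is drawn at 1 + k1 r^2 times it, then the intrinsics apply), "R" (3x3) and "t" (3): a world point X has camera coordinates R X + t; the wrist camera has in their place "tool_from_camera" (4x4, takes a point from camera to tool coordinates, whose origin is the TCP and whose axes are the flange's). Camera axes: x right, y down, z forward; pixel columns grow to the right and rows downward; lengths in m; the calibration is good to about 2 mm. A picture is of the moment at which its call begins: read the wrist's pose just before it. camera_params takes no time and is no camera call.
A pose or a line that the arm cannot do raises IKError and nothing moves.
- close_job(): hands the job in; it is judged then, once.
The state is a dict: "t": time; "joint_pos": joint angles; "qvel": joint speeds; "joint_efforts": joint torques, N m; "position": TCP position; "tool_rot": TCP orientation; "wrist_force": force on the tool from outside, world axes, zero at the start; "torque": the same for the moment, N m; "opening": finger opening in m; "gripper_force": force on a finger pad.
Only numpy, scipy, OpenCV 4.12 (cv2) and the standard library are available. Lean on these libraries where they do the work, as an engineer would, in place of code of your own. Each camera call takes 0.05 s, during which the arm holds its last target. There are 200 camera calls.

## Working session

There is one attempt and no reset: what is moved stays moved. The work goes in short steps, each a Python script; the robot and the scene stay as the last script left them, time stands still between calls to the robot, and variables do not carry over. Pictures are saved under pics/ and viewed, at most 10 in all, crops included, and the job is handed in when it is done.

```bash
mkdir -p pics
python3 - <<'E'
from cell import *
import cv2,numpy as np
a=capture("scene");b=capture("side")
cv2.imwrite("pics/scene.png",a[:,:,::-1]);cv2.imwrite("pics/side.png",b[:,:,::-1])
for n in("scene","side","wrist"):print(n,camera_params(n))
s=sense();print(s)
E
```

```text
scene {'fx': 441.89077898806084, 'fy': 441.89077898806084, 'cx': 251.15495093428547, 'cy': 195.84242805374043, 'k1': -0.09708990729254685, 'R': array([[ 0.89853037, -0.43871491, -0.01313065],
       [-0.20720962, -0.39763276, -0.89384135],
       [ 0.38692035,  0.80586439, -0.44819106]]), 't': array([-0.52432395,  0.15383555,  1.11110604])}
side {'fx': 453.1744720308859, 'fy': 453.1744720308859, 'cx': 247.1773612767783, 'cy': 186.1915047061961, 'k1': -0.18190288558482054, 'R': array([[ 0.99909018,  0.04205604,  0.00707857],
       [ 0.03287254, -0.65366994, -0.75606547],
       [-0.02717007,  0.75561028, -0.65445771]]), 't': array([-0.60748753,  0.02415715,  1.44750307])}
wrist {'fx': 299.3531153451695, 'fy': 299.3531153451695, 'cx': 254.04849777208662, 'cy': 185.99805572852807, 'k1': -0.038347945578788595, 'tool_from_camera': array([[ 4.14141641e-05, -9.54285889e-01, -2.98895366e-01,
         7.78050329e-02],
       [ 9.99999968e-01,  1.14121839e-04, -2.25800416e-04,
         4.77679507e-04],
       [ 2.49588640e-04, -2.98895347e-01,  9.54285863e-01,
        -1.45986656e-01],
       [ 0.00000000e+00,  0.00000000e+00,  0.00000000e+00,
         1.00000000e+00]])}
{'t': 0.1, 'joint_pos': array([-1.35627742e+00,  1.81459106e-01,  1.60787038e+00,  5.73337072e-06,
        1.35376798e+00, -2.06296477e-01]), 'qvel': array([-8.12967432e-04, -3.04906182e-03, -1.38688492e-04,  1.77545277e-03,
        1.44632045e-04,  5.14665999e-05]), 'joint_efforts': array([-5.26649819e-04, -4.34827781e+01, -3.42694116e+01,  7.02751544e-02,
        3.41051607e-02, -4.84086831e-05]), 'position': array([ 0.23481068, -0.52437146,  0.2379227 ]), 'tool_rot': array([ 9.77945699e-01,  2.08857952e-01, -2.94342311e-07, -7.52410674e-04]), 'wrist_force': array([ 0.06609396, -0.54931618, -0.21944125]), 'torque': array([-0.00670653,  0.02583543, -0.01272844]), 'gripper_force': 0.0, 'opening': 0.08824086729247355}
```

View pics/scene.png

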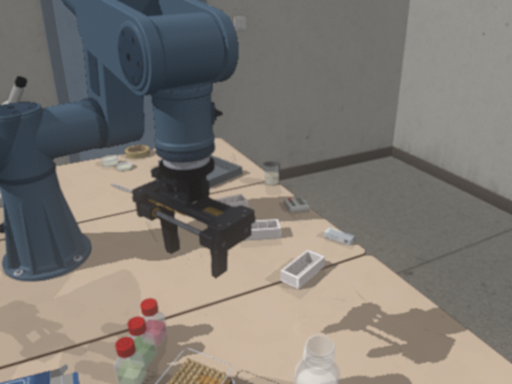

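View pics/side.png

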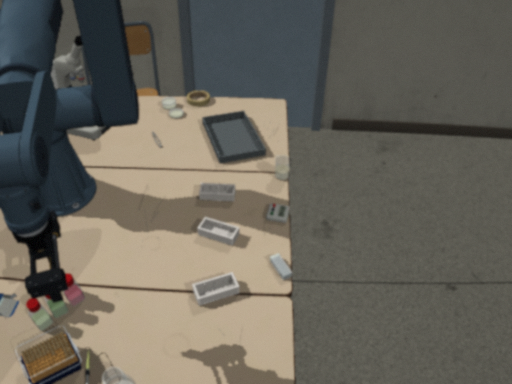

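The side view shows the tray at about (234,137), the dishes at (217,191), (218,230) and (216,289), and the bystanders at the right edge: beaker (282,168), timer (277,213) and slide box (280,265). The scene view agrees, with the arm hiding part of it. I'll get rough positions, then look from the wrist.

```bash
cat > h.py <<'E'
from cell import *
import cv2,numpy as np
from scipy.spatial.transform import Rotation as Ro
def cam(n,s=None):
    p=camera_params(n)
    if n!="wrist": R=p["R"];return p,R.T,-R.T@p["t"]
    T=np.array(p["tool_from_camera"]);Rt=Ro.from_quat(s["tool_rot"]).as_matrix()
    return p,Rt@T[:3,:3],Rt@T[:3,3]+s["position"]
def rays(c,px):
    p,Rw,o=c;K=np.array([[p["fx"],0,p["cx"]],[0,p["fy"],p["cy"]],[0,0,1]])
    u=cv2.undistortPoints(np.array(px,float).reshape(-1,1,2),K,np.array([p["k1"],0,0,0,0.]) ).reshape(-1,2)
    return np.c_[u,np.ones(len(u))]@Rw.T
def onplane(c,px,z):
    d=rays(c,px);return c[2]+d*((z-c[2][2])/d[:,2])[:,None]
def tri(c1,p1,c2,p2):
    out=[]
    for a,b in zip(rays(c1,p1),rays(c2,p2)):
        l=np.linalg.lstsq(np.c_[a,-b],c2[2]-c1[2],rcond=None)[0]
        out.append((c1[2]+a*l[0]+c2[2]+b*l[1])/2)
    return np.array(out)
def down(yaw): # tool y line at world angle yaw+90
    return (Ro.from_euler('z',yaw)*Ro.from_quat([1,0,0,0])).as_quat()
E
python3 - <<'E'
from h import *
c=cam("side")
print(onplane(c,[(217,191),(218,230),(216,289),(234,137),(282,168),(277,213),(280,265)],.025).round(3))
for n,(p) in enumerate([(.6,-.30,.33),(.6,-.12,.33)]):
    goto(p,down(0));s=sense();im=capture("wrist");cv2.imwrite(f"pics/w{n}.png",im[:,:,::-1])
    np.save(f"w{n}.npy",np.r_[s["position"],s["tool_rot"]]);print(s["t"],s["position"],s["wrist_force"])
E
```

```text
[[ 0.512  0.011  0.025]
 [ 0.531 -0.158  0.025]
 [ 0.544 -0.365  0.025]
 [ 0.547  0.31   0.025]
 [ 0.719  0.137  0.025]
 [ 0.7   -0.079  0.025]
 [ 0.707 -0.278  0.025]]
1.7083 [ 0.59932312 -0.30083115  0.32958152] [-0.68778353  0.40402978  0.49450747]
2.5083 [ 0.60005879 -0.12123697  0.33018649] [ 0.27872694 -0.38455485  0.22961385]
```

View pics/w0.png

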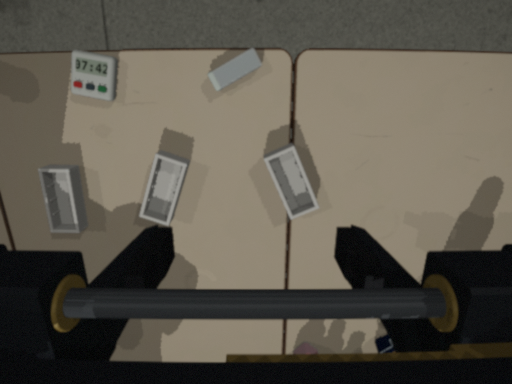

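View pics/w1.png

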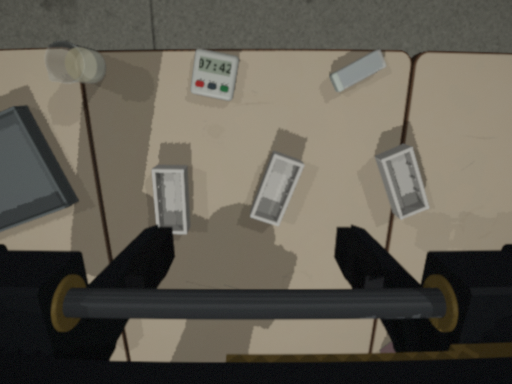

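The dishes are at (62,200), (164,189), (291,182) in w0 and (171,200), (277,189), (402,182) in w1. The timer, slide box and beaker are in the upper part of the frame, and the tray is only partly visible. Next: segment the dishes, fetch a tray view, and take another enlarged look at the rims.

Run:
```python
from h import *
goto((.6,.17,.33),down(0));s=sense();im=capture("wrist");cv2.imwrite("pics/w2.png",im[:,:,::-1]);np.save("w2.npy",np.r_[s["position"],s["tool_rot"]])
rows=[]
for n,cs in((0,[(62,200),(164,189),(291,182)]),(1,[(171,200),(277,189),(402,182)])):
    im=cv2.imread(f"pics/w{n}.png");S=cv2.cvtColor(im,cv2.COLOR_BGR2HSV)[:,:,1]
    t=[]
    for x,y in cs:
        t.append(cv2.resize(im[y-50:y+50,max(x-45,0):max(x-45,0)+90],None,fx=2.8,fy=2.8,interpolation=cv2.INTER_CUBIC))
        m=(S<45).astype(np.uint8);C=cv2.findContours(m,0,1)[0]
        for c in C:
            if cv2.contourArea(c)>500 and cv2.pointPolygonTest(c,(x,y),False)>=0: print(n,x,y,cv2.contourArea(c),cv2.minAreaRect(c))
    rows.append(np.hstack(t))
cv2.imwrite("pics/crops.png",np.vstack(rows))
```

```text
0 62 200 2709.5 ((63.013519287109375, 198.5811004638672), (73.15754699707031, 41.59294509887695), 80.53767395019531)
0 164 189 2690.5 ((158.81361389160156, 206.94744873046875), (42.917808532714844, 111.28844451904297), 18.61016273498535)
0 291 182 2399.5 ((290.9310607910156, 181.1724090576172), (73.00638580322266, 35.45274353027344), 66.80140686035156)
1 171 200 18635.5 ((252.67959594726562, 246.92462158203125), (170.01390075683594, 382.0835876464844), 88.74095153808594)
1 277 189 2443.0 ((276.362060546875, 188.84481811523438), (36.21059036254883, 72.978271484375), 21.801406860351562)
1 402 182 2686.5 ((402.5844421386719, 181.15142822265625), (73.00018310546875, 40.80122375488281), 72.18110656738281)
```

View pics/crops.png

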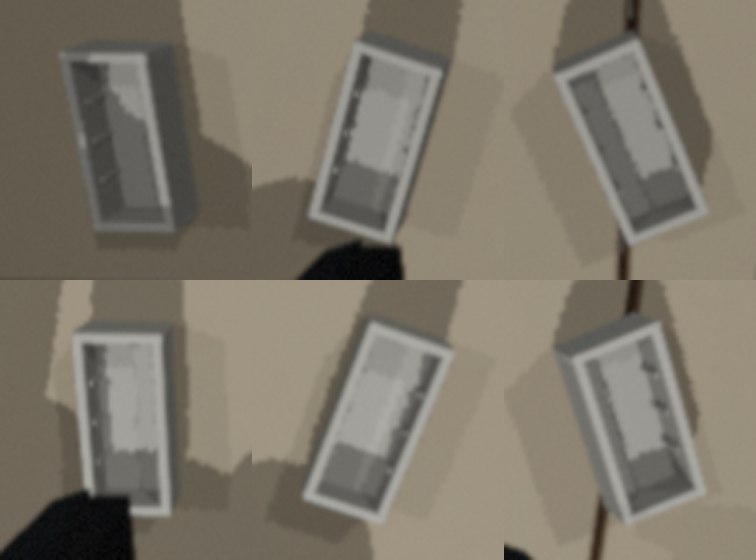

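View pics/w2.png

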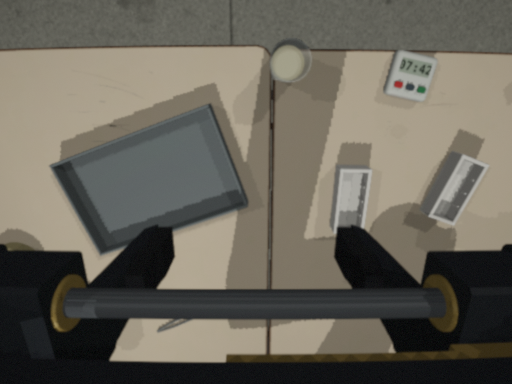

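Crops show rim corners clearly, apart from one hidden behind the finger in w1; in w2 the tray's rim corners are at (53,166), (210,106), (246,203) and (102,252). Triangulating these.

```bash
cat >> h.py <<'E'
def wc(n):
    a=np.load(f"w{n}.npy");return cam("wrist",dict(position=a[:3],tool_rot=a[3:]))
E
python3 - <<'E'
from h import *
def P(x0,y0,l): return [((u+.5)/2.8-.5+x0,(v+.5)/2.8-.5+y0) for u,v in l]
A=[P(17,150,[(62,53),(147,53),(175,231)]),P(119,139,[(106,40),(191,72),(140,243),(57,217)]),P(246,132,[(51,74),(134,38),(204,212),(126,244)])]
B=[P(126,150,[(73,53),(161,53),(170,236)]),P(232,139,[(117,41),(202,70),(129,242),(51,217)]),P(357,132,[(69,77),(155,42),(201,212),(124,242)])]
for a,b in zip(A,B):
    t=tri(wc(0),a,wc(1),b);print("tri z",t[:,2].round(4))
    for c,p in((wc(0),a),(wc(1),b)):
        q=onplane(c,p,.033)[:,:2];ctr=(q[0]+q[2])/2
        ax=q[1]-q[2];print(ctr.round(4),"yaw",np.arctan2(ax[1],ax[0]).round(3),"L",np.linalg.norm(ax).round(4),"W",np.linalg.norm(q[0]-q[1]).round(4))
t=tri(wc(2),[(210,106),(246,203)],wc(1),[(22,107),(75,200)]);print(t)
q=onplane(wc(2),[(53,166),(210,106),(246,203),(102,252)],.03)[:,:2];print(q,q.mean(0),[np.linalg.norm(q[i]-q[i-1]).round(4) for i in range(4)])
for e in(q[1]-q[2],q[0]-q[3]):print(np.arctan2(e[1],e[0]))
e=q[0]-q[1];print(np.arctan2(e[1],e[0])-np.pi/2)
# tray floor depth: inner floor corner check
E
```

```text
tri z [0.03   0.0287 0.032 ]
[0.5126 0.0112] yaw -0.034 L 0.1083 W 0.0488
[0.5121 0.0122] yaw -0.024 L 0.1102 W 0.0484
tri z [0.0245 0.0288 0.0273 0.0314]
[ 0.5309 -0.1581] yaw -0.347 L 0.108 W 0.0481
[ 0.5318 -0.1553] yaw -0.351 L 0.1084 W 0.0491
tri z [0.0314 0.0331 0.0308 0.0341]
[ 0.5425 -0.3594] yaw 0.414 L 0.1083 W 0.0481
[ 0.5424 -0.3586] yaw 0.409 L 0.107 W 0.0487
[[0.65981241 0.2341631  0.01388767]
 [0.50405411 0.18184911 0.00690656]]
[[0.57173354 0.48134474]
 [0.65991413 0.23186175]
 [0.51037823 0.18122624]
 [0.421499   0.42691662]] [0.54088122 0.33033734] [np.float64(0.1598), np.float64(0.2646), np.float64(0.1579), np.float64(0.2613)]
0.3264989747203218
0.3475792867534078
0.33974798608215795
```

```bash
cat >> h.py <<'E'
D=[(.5123,.0117,-.029),(.5313,-.1567,-.349),(.5425,-.359,.411)]
E
python3 - <<'E'
from h import *
move_gripper(0)
for x,y,a in D:
    e=np.array([np.cos(a),np.sin(a)]);p=np.array([x,y])-.0535*e
    goto((*p,.055),down(a));servo_line((*p,.042),max_speed=.05);sleep(.2)
    f0=sense()["wrist_force"][2];L=[]
    for z in np.arange(.0395,.0245,-.0025):
        g=servo_line((*p,z),max_speed=.02,guard=1.8);s=sense();L.append((round(s["position"][2],4),round(s["wrist_force"][2]-f0,2)))
        if g or s["wrist_force"][2]-f0>1.6:break
    sleep(.15);s=sense();print(L,"hold",s["position"].round(4),s["wrist_force"][2]-f0)
    servo_line((*p,.055),max_speed=.08);print(sense()["t"])
E
```

```text
[(np.float64(0.0394), np.float64(-0.12)), (np.float64(0.0368), np.float64(0.13)), (np.float64(0.0343), np.float64(0.26)), (np.float64(0.0319), np.float64(-0.29)), (np.float64(0.03), np.float64(6.62))] hold [0.4591 0.0132 0.03  ] 7.386727394075683
8.8667
[(np.float64(0.0394), np.float64(0.05)), (np.float64(0.0368), np.float64(-1.18)), (np.float64(0.0343), np.float64(-1.17)), (np.float64(0.0334), np.float64(7.53))] hold [ 0.4814 -0.1386  0.0334] 8.09638910166669
11.75
[(np.float64(0.0394), np.float64(1.04)), (np.float64(0.0368), np.float64(0.17)), (np.float64(0.0343), np.float64(0.62)), (np.float64(0.032), np.float64(-0.14)), (np.float64(0.0301), np.float64(4.89))] hold [ 0.4936 -0.3808  0.03  ] 6.388583597089778
15.3083
```

Dishes 1 and 3 sink about 3.3 mm before stopping, so they rock. Dish 2 stops hard at 33.4 mm, so it's steady. Next I take a second tray view.

Run:
```python
from h import *
goto((.6,.40,.33),down(0));s=sense();im=capture("wrist");cv2.imwrite("pics/w3.png",im[:,:,::-1]);np.save("w3.npy",np.r_[s["position"],s["tool_rot"]])
move_gripper(.088);print(sense()["t"])
b=im[70:280,160:460,::-1];a=cv2.imread("pics/w2.png")[70:280,20:320]
cv2.imwrite("pics/tray.png",np.vstack([cv2.resize(v,None,fx=1.4*1.0,fy=1.4,interpolation=cv2.INTER_CUBIC) for v in(a,b)]))
```

```text
19.6167
```

View pics/tray.png

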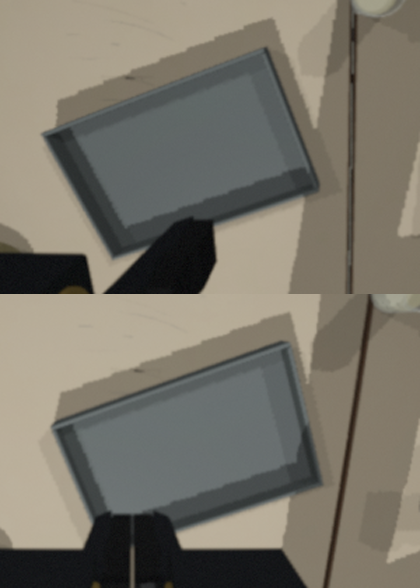

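The tray's rim corners show in both views: top (42,133), (266,48), (319,191), (113,258), and bottom (52,426), (288,343), (322,485).

Run:
```python
from h import *
f=lambda x0,l:[((u+.5)/1.4-.5+x0,(v+.5)/1.4-.5+70) for u,v in l]
a=f(20,[(42,133),(266,48),(319,191),(113,258)]);b=f(160,[(52,132),(288,49),(322,191)])
print(tri(wc(2),a[:3],wc(3),b).round(4))
for c,p in((wc(2),a[:3]),(wc(3),b)):
    q=onplane(c,p,.03)[:,:2];e=q[1]-q[2];w=q[0]-q[1]
    print(q.round(4).tolist(),((q[0]+q[2])/2).round(4),np.linalg.norm(e),np.linalg.norm(w),np.arctan2(e[1],e[0]),np.arctan2(w[1],w[0])-np.pi/2)
```

```text
[[0.5736 0.486  0.03  ]
 [0.6617 0.2335 0.0194]
 [0.5028 0.1787 0.0256]]
[[0.5736, 0.486], [0.6625, 0.232], [0.5048, 0.1785]] [0.5392 0.3323] 0.16653553353630582 0.26920624814831984 0.3264936176897028 0.3366841655257504
[[0.5737, 0.486], [0.6616, 0.2373], [0.5042, 0.1808]] [0.539  0.3334] 0.16723036049010231 0.2638196754387374 0.34475429010161524 0.33974776377389726
```

```bash
cat >> h.py <<'E'
TR=(.539,.3325,.337)
def slot(d): return np.array([TR[0]-d*np.sin(TR[2]),TR[1]+d*np.cos(TR[2])])
def pick(x,y,a):
    goto((x,y,.07),down(a));servo_line((x,y,.007),max_speed=.1);move_gripper(.03)
    s=sense();print("grip",s["opening"],s["gripper_force"],s["position"].round(4))
    servo_line((x,y,.09),max_speed=.12);s=sense();print("lift",s["opening"],s["wrist_force"].round(2),s["t"])
def place(d):
    p=slot(d);q=down(TR[2]);goto((*p,.09),q);servo_line((*p,.024),max_speed=.1);sleep(.2)
    f0=sense()["wrist_force"][2];z=.022
    while z>.0095:
        g=servo_line((*p,z),max_speed=.025,guard=2.5);s=sense();print(s["position"].round(4),round(s["wrist_force"][2]-f0,2),g)
        if s["wrist_force"][2]-f0>2 and s["position"][2]<.014:break
        z-=.002
    move_gripper(.072);servo_line((*p,.09),max_speed=.12);print(sense()["t"])
E
python3 - <<'E'
from h import *
pick(*D[0])
s=sense();cv2.imwrite("pics/held.png",capture("wrist")[:,:,::-1])
E
```

```text
grip 0.05000205194001706 29.99989398289472 [0.5124 0.0117 0.0072]
lift 0.049796032195806535 [ 0.44 -0.06 -0.84] 23.6333
```

Run:
```python
from h import *
place(.065)
p=(.6,.2,.33)
pick(*D[2])
```

```text
[0.5174 0.3938 0.022 ] 0.37 False
[0.5173 0.3937 0.0198] 0.27 False
[0.5173 0.3937 0.0178] 0.81 False
[0.5174 0.3938 0.0158] 0.24 False
[0.5173 0.3938 0.0138] 1.06 False
[0.5178 0.394  0.0122] 1.8 False
[0.5179 0.394  0.0122] 15.97 False
29.1917
grip 0.050167051301241834 29.99778446741402 [ 0.5428 -0.3593  0.0077]
lift 0.04988367330743047 [-1.4   1.16 -3.31] 33.9333
```

```bash
sed -i 's/while z>.0095/while z>.0115/' h.py
python3 - <<'E'
from h import *
place(-.065)
goto((.6,.10,.33),down(0))
cv2.imwrite("pics/end.png",np.vstack([capture("wrist")[:270],capture("side")[80:310]])[:,:,::-1]);print(sense()["t"])
E
```

```text
[0.5604 0.2712 0.022 ] 0.92 False
[0.5603 0.2711 0.0198] 1.2 False
[0.5603 0.2711 0.0178] -0.22 False
[0.5603 0.2711 0.0158] 1.24 False
[0.5603 0.2711 0.0138] 0.22 False
[0.561  0.2713 0.0126] 5.6 False
40.0
41.2417
```

View pics/end.png

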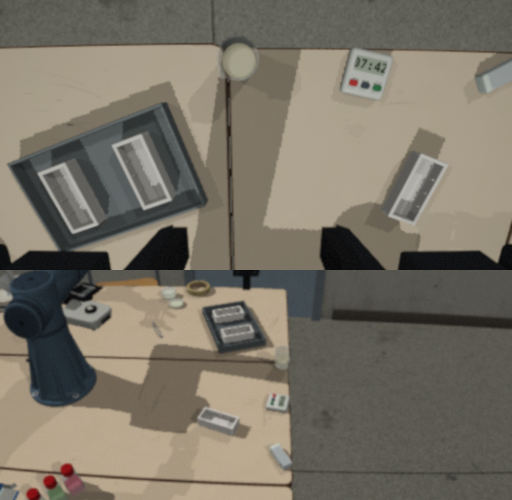

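Both rocking dishes are lying upright in the tray, at (68,198) and (141,170) in the wrist view. The steady dish at (417,188) and the bystanders haven't moved.

```bash
python3 -c "
from cell import *
print(close_job())"
```

```text
the job is handed in; nothing more can be done
None
```

The job is handed in at about 41 s: two of the three dishes rocked and now stand upright on the tray floor; the steady dish and the timer, slide box and beaker stayed put; the presses reached about 6–8 N, above the 1–2 N given.

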